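Find the soft spring mount on the jeweller's bench and push its tag down

TASK

One of the three spring mounts on the jeweller's bench has gone soft. With the fingertips, press down the round steel pad of each mount in turn, from the robot's left to its right, to feel which pad is the softest; then push the brass tag of that same mount all the way down to mark it for repair. Leave the other two tags up, do not grip or lift anything or disturb the things lying about, and finish with the hand clear.

Things in the scene. Friction and masses are not known exactly. Their poses are not given: they have to be found in the camera images.
- mount_left: The left one (seen by the robot, +y is left) of three look-alike mounts screwed to the bench on a 3 mm mat, side by side, each turned up to 0.3 rad. Wooden plinth 80 (x) x 112 (y) x 18 mm; origin: centre of its underside, z up. Carries a round steel pad on springs, centred at (0, 22) mm, and a dark post 30 x 26 mm, 60 tall, at (0, -38) mm, holding a brass tag.
- padtop_left (a point): Centre of the flat top of mount_left's sprung steel pad at rest, 60 mm above the mount's underside; does not move as the pad sinks. Pad 60 mm across, 18 thick, sinks straight down 14 mm and springs back. It takes about 0.5 N to start, then evenly more: at the stop about 5 N on the softest, 10 N on the next, 17 N on the stiffest mount; which is which is dealt anew each time.
- tag_left (a joint): How far the brass tag of mount_left is pushed down: 0 to 0.004 m at the start, 0.018 m fully down, its head then resting on the post. Negative: pulled up. It takes about 4 N and stays where it is left.
- tagtop_left (a point): Centre of the flat top of mount_left's tag head, 26 (x) x 18 (y) x 5 mm; 83 mm above the mount's underside at joint value 0, 65 mm when fully down. Moves with the tag.
- mount_middle: The middle one (seen by the robot, +y is left) of three look-alike mounts screwed to the bench on a 3 mm mat, side by side, each turned up to 0.3 rad. Wooden plinth 80 (x) x 112 (y) x 18 mm; origin: centre of its underside, z up. Carries a round steel pad on springs, centred at (0, 22) mm, and a dark post 30 x 26 mm, 60 tall, at (0, -38) mm, holding a brass tag.
- padtop_middle (a point): Centre of the flat top of mount_middle's sprung steel pad at rest, 60 mm above the mount's underside; does not move as the pad sinks. Pad 60 mm across, 18 thick, sinks straight down 14 mm and springs back. It takes about 0.5 N to start, then evenly more: at the stop about 5 N on the softest, 10 N on the next, 17 N on the stiffest mount; which is which is dealt anew each time.
- tag_middle (a joint): How far the brass tag of mount_middle is pushed down: 0 to 0.004 m at the start, 0.018 m fully down, its head then resting on the post. Negative: pulled up. It takes about 4 N and stays where it is left.
- tagtop_middle (a point): Centre of the flat top of mount_middle's tag head, 26 (x) x 18 (y) x 5 mm; 83 mm above the mount's underside at joint value 0, 65 mm when fully down. Moves with the tag.
- mount_right: The right one (seen by the robot, +y is left) of three look-alike mounts screwed to the bench on a 3 mm mat, side by side, each turned up to 0.3 rad. Wooden plinth 80 (x) x 112 (y) x 18 mm; origin: centre of its underside, z up. Carries a round steel pad on springs, centred at (0, 22) mm, and a dark post 30 x 26 mm, 60 tall, at (0, -38) mm, holding a brass tag.
- padtop_right (a point): Centre of the flat top of mount_right's sprung steel pad at rest, 60 mm above the mount's underside; does not move as the pad sinks. Pad 60 mm across, 18 thick, sinks straight down 14 mm and springs back. It takes about 0.5 N to start, then evenly more: at the stop about 5 N on the softest, 10 N on the next, 17 N on the stiffest mount; which is which is dealt anew each time.
- tag_right (a joint): How far the brass tag of mount_right is pushed down: 0 to 0.004 m at the start, 0.018 m fully down, its head then resting on the post. Negative: pulled up. It takes about 4 N and stays where it is left.
- tagtop_right (a point): Centre of the flat top of mount_right's tag head, 26 (x) x 18 (y) x 5 mm; 83 mm above the mount's underside at joint value 0, 65 mm when fully down. Moves with the tag.
- jar: Bystander, to be left alone. Small glass jar with a lid, 40 mm across, 45 mm tall, origin under its centre.
- punch: Bystander, to be left alone. Steel doming punch standing upright, 22 mm across, 58 mm tall, origin under its centre.
- dish: Bystander, to be left alone. Small white ceramic dish, 60 mm across, 22 mm tall, origin under its centre.
- driver: Bystander, to be left alone. Screwdriver lying on the mat, 150 mm long, origin under its middle, tip towards its +x.
- hammer: Bystander, to be left alone. Small hammer lying on the mat, 200 mm long, origin under its middle, head towards its +x.
- collar: Bystander, to be left alone. Brass ring lying flat, 40 mm across, 12 mm tall, origin under its centre.
- dap: Bystander, to be left alone. Dark wooden block, 38 mm cube, origin under its centre.
Not all that is in view belongs to the job. What is shaped like the mount_middle but red or turquoise is not meant.

How it is judged:
By the outcome, as a careful person would: the job done as asked, in the order asked, and still so for the second after the job is handed in, with the robot touching nothing.
It also fails if it takes over 54 s, if anything falls off the work surface, if the arm or the gripper's body presses on something with over 40 N, if the wrist force passes 120 N, or if a joint passes its speed limit or range.

ROBOT

A 6-joint arm with a two-finger parallel gripper is mounted at the origin on the work surface. World frame = base frame: x ahead of the robot, y to its left, z up, the work surface at z = 0. Lengths are in m, angles in rad, forces in N, time in s.
With the tool pointing down it reaches from about 0.35 to 0.775 m from the base axis. Payload 5.5 kg.
Tool frame: the origin (TCP) lies at the very end of the fingers, on their centre line; the grasp point (between the pads) lies 19 mm behind it; x points along the fingers, y is the direction in which the jaws open and shut, and the axes are right-handed (so a half turn about x gives the same grasp; the last joint's range is limited). The gripper opens to 85 mm and grips with 20 to 120 N. Pads are 22 mm wide; open, the fingers measure 114 mm over their backs; the gripper's body (76 mm by 85 mm) begins 54 mm behind the grasp point. The pads swing forward as they close: fully open they stand 13 mm farther back than shut.
Start: joints at [1.126, 0.313, 0.046, 1.304, 0, 1.431], TCP at [0.173, 0.549, 0.231] pointing down, gripper open.
Joint ranges: [-2.76, 2.76], [-0.86, 1.69], [-1.03, 1.26], [-2.2, 2.34], [-1.47, 1.5], [-3.14, 3.14]. Speed limits (rad/s): [2.57, 2.57, 3.14, 3.14, 3.14, 3.14].

INTERFACE

Orientations are given as a unit quaternion [w, x, y, z].
In Python, from workcell import env gives the robot as it stands.
- The arm moves only by the tool drive_tool, never from a script. Its argument "plan" is a list that holds one entry, the list of rows, each a list of 7 numbers: the shift along the tool's x, y, z in cm, then the turn, a rotation vector about the tool's x, y, z in degrees, then the opening, from 0 (shut) to 1 (fully open). In form: [[[tx, ty, tz, wx, wy, wz, fingers], ...]]. A call has exactly 5 rows; each row shifts and turns the commanded pose from where the row before left it, along the tool's axes as they then stand; what a row does not reach is not made up. A row lasts 1/12 s, in which the tool goes at most 41.7 mm and 7.16 degrees, less where a joint would pass 70% of its speed; a pose out of reach is approached as far as the arm can. A call with a gripper value outside its range is refused whole. The fingers move at their own pace and stop on an object; "squeeze" is the grip in N (left out, the last holds). Time passes only in rows, so rows that do not move let the fingers close, or fill a call up. It gives the time, the measured TCP pose, the force and the opening at its end, in the units of the state.
- env.get_state(): the state, without advancing time (a new reading comes with each control period).
- env.read_camera(name): name is "side" or "top"; returns the picture (420x560x3 uint8, red, green, blue); there is no depth.
- env.camera_model(name): a dict with "camera_matrix" (3x3 intrinsics, pixels), "k1" (the pictures are not rectified: a ray, as slopes to the right and down, at radius r is drawn at 1 + k1 r^2 times it, then the intrinsics apply), "camera_from_world" (4x4, takes a point from world to camera coordinates). Camera axes: x right, y down, z forward; pixel columns grow to the right and rows downward; lengths in m; the calibration is good to about 2 mm. A picture is of the moment at which its call begins. camera_model takes no time and is no camera call.
- env.hand_in(): hands the job in, once; it reports no verdict.
The state is a dict: "clock": time; "joint_pos": joint angles; "qvel": joint speeds; "tau": joint torques, N m; "tcp_pos": TCP position; "orientation": TCP orientation; "wrist_force": force on the tool from outside, world axes, zero at the start; "ft_torque": the same for the moment, N m; "finger_gap": finger opening in m.
Only numpy, scipy, OpenCV 4.12 (cv2) and the standard library are available. Lean on these libraries where they do the work, as an engineer would, in place of code of your own. Each camera call takes 0.05 s, during which the arm holds its last target.

## Working session

There is one attempt and no reset: what is moved stays moved. The work goes in short steps, Python scripts to look and compute and a tool call to move; the robot and the scene stay as the last step left them, time stands still between calls to the robot, and variables do not carry over. Pictures are saved under pics/ and viewed, and the job is handed in when it is done.

Besides the shell and the picture viewer there is one more tool, called after ">>>" in YAML: its name, and indented under it one key for each argument. drive_tool: Moves the arm, as the interface text tells. Its arguments: {"type":"object","properties":{"plan":{"type":"array","items":{"type":"array","items":{"type":"array","items":{"type":"number"}}}},"squeeze":{"type":"number"}},"required":["plan"]}

```bash
mkdir -p pics; ls; python3 - <<'E'
from workcell import env
import cv2
for n in("top","side"):
    cv2.imwrite(f"pics/{n}0.png",env.read_camera(n)[:,:,::-1])
    m=env.camera_model(n);print(m)
print(env.get_state())
E
```

```text
pics
{'camera_matrix': array([[477.34040714,   0.        , 279.69972488],
       [  0.        , 477.34040714, 205.76977274],
       [  0.        ,   0.        ,   1.        ]]), 'k1': -0.023167139066770526, 'camera_from_world': array([[ 0.0205154 , -0.99978739, -0.00207366, -0.03084419],
       [-0.98351832, -0.01980881, -0.17972013,  0.5054759 ],
       [ 0.17964085,  0.00572651, -0.9837156 ,  1.3055582 ],
       [ 0.        ,  0.        ,  0.        ,  1.        ]])}
{'camera_matrix': array([[404.19127117,   0.        , 277.76177949],
       [  0.        , 404.19127117, 204.08576195],
       [  0.        ,   0.        ,   1.        ]]), 'k1': -0.10780338948168137, 'camera_from_world': array([[-0.90192035, -0.43164977, -0.01476991,  0.45436089],
       [-0.2052102 ,  0.45837039, -0.86474583,  0.17963619],
       [ 0.38003743, -0.77690093, -0.50199253,  0.89042003],
       [ 0.        ,  0.        ,  0.        ,  1.        ]])}
{'clock': 0.1, 'joint_pos': array([1.12640113e+00, 3.13949533e-01, 4.50767863e-02, 1.30361361e+00,
       4.03701670e-06, 1.43123086e+00]), 'qvel': array([ 0.00063932, -0.00092616,  0.00313926, -0.00054466, -0.00160517,
       -0.00072906]), 'tau': array([ 2.17999681e-03, -4.81727028e+01,  2.99243349e+01,  1.27284246e-02,
       -1.85285871e-04, -2.08119452e-06]), 'tcp_pos': array([0.17236081, 0.54806754, 0.2304778 ]), 'orientation': array([ 0.69873591,  0.10678495,  0.69908263, -0.10792858]), 'wrist_force': array([ 0.49343266, -1.23552581, -0.22837541]), 'ft_torque': array([ 0.00871155,  0.01290209, -0.03423902]), 'finger_gap': 0.08533980940248588}
```

View pics/top0.png

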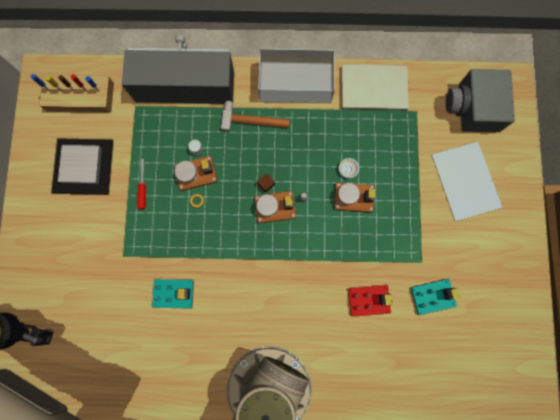

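View pics/side0.png

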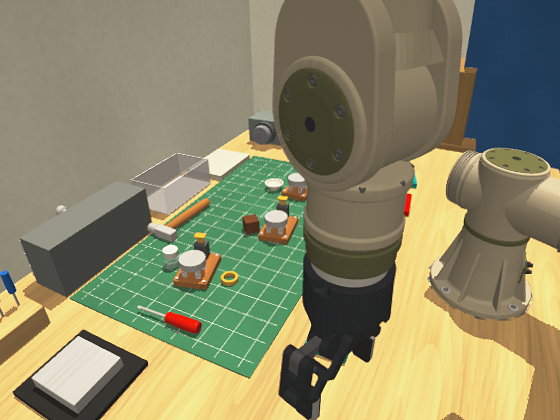

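The top picture shows three wooden mounts on the mat: left (195,172), middle (274,207) and right (355,197). Their pads are to the left and their tags to the right. The red and turquoise look-alikes lie off the mat. I'll zoom in to measure.

```bash
python3 - <<'E'
import cv2,numpy as np
a=cv2.imread("pics/top0.png")
t=[]
for (u,v) in((195,172),(274,207),(355,195)):
    c=a[v-25:v+25,u-32:u+32]; c=cv2.resize(c,None,fx=6,fy=6,interpolation=cv2.INTER_CUBIC)
    for i in range(0,64,10): cv2.putText(c,str(u-32+i),(i*6,10),0,.35,(255,255,255),1);cv2.line(c,(i*6,12),(i*6,18),(255,255,255),1)
    for i in range(0,50,10): cv2.putText(c,str(v-25+i),(0,i*6+4),0,.35,(0,255,255),1)
    t.append(c)
cv2.imwrite("pics/z.png",np.vstack([np.hstack(t[:2]),np.hstack([t[2],t[2]*0])]))
E
```

```text
(no output)
```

View pics/z.png

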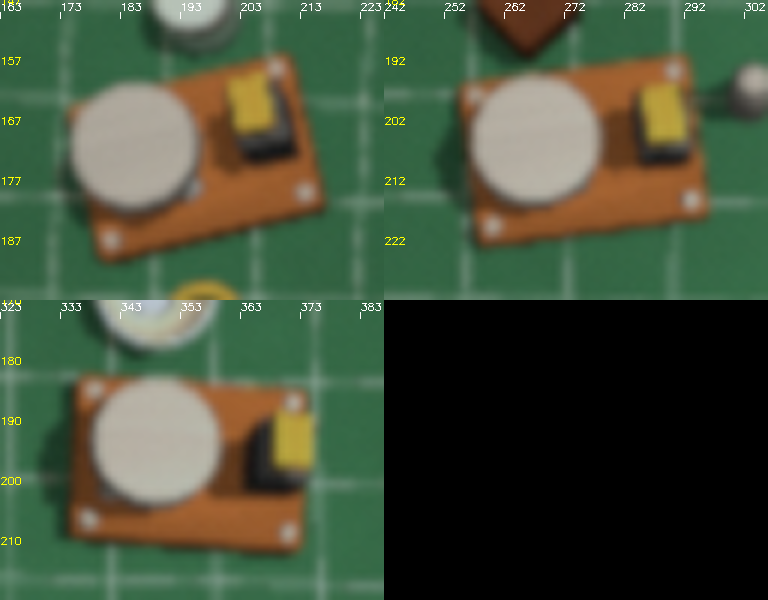

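```bash
cat > h.py <<'E'
import numpy as np,cv2
from workcell import env
def bp(n,px,z):
    m=env.camera_model(n);K=m["camera_matrix"];T=m["camera_from_world"];k=m["k1"]
    d=(np.array(px,float)-K[:2,2])/K[0,0]
    p=d.copy()
    for _ in range(20): p=d/(1+k*(p@p))
    R=T[:3,:3];c=-R.T@T[:3,3];r=R.T@np.array([p[0],p[1],1])
    return c+r*(z-c[2])/r[2]
def pj(n,X):
    m=env.camera_model(n);K=m["camera_matrix"];T=m["camera_from_world"];k=m["k1"]
    q=T[:3,:3]@np.array(X)+T[:3,3];p=q[:2]/q[2];p=p*(1+k*(p@p));return p*K[0,0]+K[:2,2]
E
python3 - <<'E'
from h import *
a=cv2.imread("pics/top0.png")
P={'L':((185.3,171.2),(205.3,164.2)),'M':((267.3,205.2),(288.5,201)),'R':((349,193.3),(372,193.3))}
C={'L':[(67,108),(287,55),(325,208),(108,263)],'M':[(458-384,90),(686-384,57),(709-384,215),(480-384,246)],'R':[(76,78),(308,92),(299,252),(70,237)]}
O={'L':(163,147),'M':(242,182),'R':(323,170)}
for k,(p,t) in P.items():
    A=bp("top",p,.063);B=bp("top",t,.084)
    cs=np.array([bp("top",np.array(c)/6+O[k],.021)[:2] for c in C[k]])
    ctr=cs.mean(0); yv=(cs[0]+cs[3]-cs[1]-cs[2])/2; L=np.linalg.norm(yv);e=yv/L;xv=(cs[0]+cs[1]-cs[2]-cs[3])/2
    print(k,"pad",A.round(4),"tag",B.round(4),"d",np.linalg.norm((A-B)[:2]).round(4),"yaw tag",np.arctan2(-(A-B)[0],(A-B)[1]).round(3),"yaw pl",np.arctan2(-e[0],e[1]).round(3),L.round(4),np.linalg.norm(xv).round(4),"pred pad",(ctr+.022*e).round(4),"pred tag",(ctr-.038*e).round(4))
    print("  side px",pj("side",A).round(),pj("side",B).round())
print("punch",bp("top",(303.3,196),.061), "dish",bp("top",(348,168),.02))
from scipy.spatial.transform import Rotation as R
q=env.get_state()["orientation"];print(R.from_quat(q[[1,2,3,0]]).as_matrix().round(3))
E
```

```text
L pad [0.5971 0.249  0.063 ] tag [0.613  0.1897 0.084 ] d 0.0614 yaw tag 0.262 yaw pl 0.27 0.1092 0.0803 pred pad [0.5961 0.248 ] pred tag [0.6121 0.1902]
  side px [191. 257.] [200. 233.]
M pad [0.5038 0.014  0.063 ] tag [ 0.5129 -0.0447  0.084 ] d 0.0595 yaw tag 0.153 yaw pl 0.162 0.1108 0.0774 pred pad [0.5023 0.0141] pred tag [ 0.512  -0.0451]
  side px [275. 215.] [281. 197.]
R pad [ 0.5424 -0.2145  0.063 ] tag [ 0.5392 -0.2751  0.084 ] d 0.0607 yaw tag -0.052 yaw pl -0.044 0.1113 0.0787 pred pad [ 0.5405 -0.214 ] pred tag [ 0.5379 -0.2739]
  side px [296. 176.] [305. 163.]
punch [ 0.53244128 -0.08635625  0.061     ] dish [ 0.62716964 -0.21812222  0.02      ]
[[-0.001  0.3    0.954]
 [-0.002  0.954 -0.3  ]
 [-1.    -0.002 -0.   ]]
```

The pads and tags agree with the plinth fit to within 2 mm, and the pad-to-tag distance comes out at about 60 mm as given. I'll close the fingers and go over the left pad.

>>> drive_tool:
  plan:
    - [[0,-1,3.3,0,0,0,0],[0,-1,3.3,0,0,0,0],[0,-1,3.3,0,0,0,0],[0,-1,3.3,0,0,0,0],[0,-1,3.3,0,0,0,0]]

```text
clock: 0.52
tcp_pos: [0.3158, 0.4501, 0.2309]
orientation: [0.699, 0.107, 0.699, -0.107]
wrist_force: [-0.2, 0.3, 0.1]
finger_gap: 0.0253
```

>>> drive_tool:
  plan:
    - [[0.5,-1,3.3,0,0,0,0],[0.5,-1,3.3,0,0,0,0],[0.5,-1,3.3,0,0,0,0],[0.5,-1,3.3,0,0,0,0],[0.5,-1,3.3,0,0,0,0]]

```text
clock: 0.93
tcp_pos: [0.4583, 0.3528, 0.2057]
orientation: [0.699, 0.107, 0.699, -0.107]
wrist_force: [0.8, 0.7, 0.3]
finger_gap: 0.0
```

>>> drive_tool:
  plan:
    - [[0.5,-1.1,3.3,0,0,0,0],[0.5,-1.1,3.3,0,0,0,0],[0.5,-1.1,3.3,0,0,0,0],[0.5,-1.1,3.3,0,0,0,0],[0.5,-1.1,3.3,0,0,0,0]]

```text
clock: 1.35
tcp_pos: [0.5992, 0.2508, 0.1805]
orientation: [0.699, 0.107, 0.699, -0.107]
wrist_force: [0.5, 1.3, -0.4]
finger_gap: -0.0
```

>>> drive_tool:
  plan:
    - [[0,0,0,0,0,0,0],[0,0,0,0,0,0,0],[0,0,0,0,0,0,0],[0,0,0,0,0,0,0],[0,0,0,0,0,0,0]]

```text
clock: 1.77
tcp_pos: [0.5972, 0.2532, 0.1817]
orientation: [0.699, 0.107, 0.699, -0.107]
wrist_force: [-0.1, 0.3, -1.1]
finger_gap: -0.0001
```

>>> drive_tool:
  plan:
    - [[2,-0.4,0.1,0,0,0,0],[2,0,0,0,0,0,0],[2,0,0,0,0,0,0],[2,0,0,0,0,0,0],[1,0,0,0,0,0,0]]

```text
clock: 2.18
tcp_pos: [0.5959, 0.2487, 0.0893]
orientation: [0.698, 0.106, 0.7, -0.107]
wrist_force: [-0.8, -0.0, -0.3]
finger_gap: -0.0003
```

```bash
python3 - <<'E'
from h import *
for i in range(2):
  t=env.read_camera("top");s=env.read_camera("side");st=env.get_state();print(st["tcp_pos"],st["wrist_force"])
t=cv2.resize(t[130:230,130:260],None,fx=4,fy=4,interpolation=2);s=s[180:320,100:280]
cv2.imwrite("pics/a1.png",np.hstack([t[:400],np.vstack([cv2.resize(s,(514,400),interpolation=2)])])[:,:800,::-1][:, :].copy())
cv2.imwrite("pics/a2.png",cv2.resize(s,None,fx=4,fy=4,interpolation=2)[:,:,::-1])
E
```

```text
[0.59586606 0.24840369 0.08955471] [-0.38043618 -0.23386429  0.87896699]
[0.59799962 0.24866537 0.09222521] [ 1.27686111 -0.178071    1.16875783]
```

View pics/a2.png

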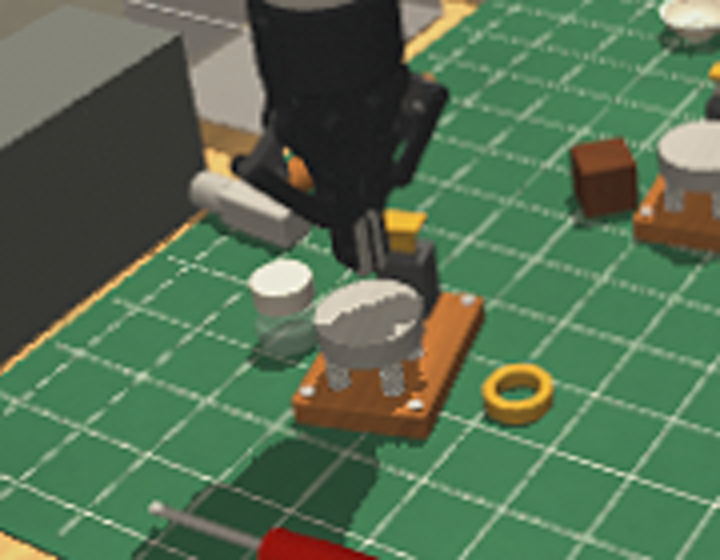

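The fingertips are over the pad centre, at about (190,246) in the side view, roughly 26 mm above it. I'll press in steps.

>>> drive_tool:
  plan:
    - [[1,0,0,0,0,0,0],[1,0,0,0,0,0,0],[0.6,0,0,0,0,0,0],[0.4,0,0,0,0,0,0],[0.3,0,0,0,0,0,0]]

```text
clock: 2.8
tcp_pos: [0.5976, 0.2479, 0.0578]
orientation: [0.699, 0.107, 0.699, -0.107]
wrist_force: [-2.3, -0.3, 5.3]
finger_gap: -0.0001
```

>>> drive_tool:
  plan:
    - [[0.2,0,0,0,0,0,0],[0.1,0,0,0,0,0,0],[0,0,0,0,0,0,0],[0,0,0,0,0,0,0],[0,0,0,0,0,0,0]]

```text
clock: 3.22
tcp_pos: [0.5976, 0.2479, 0.0559]
orientation: [0.699, 0.107, 0.699, -0.107]
wrist_force: [-3.2, 0.0, 5.5]
finger_gap: -0.0002
```

>>> drive_tool:
  plan:
    - [[0.2,0,0,0,0,0,0],[0.1,0,0,0,0,0,0],[0,0,0,0,0,0,0],[0,0,0,0,0,0,0],[0,0,0,0,0,0,0]]

```text
clock: 3.63
tcp_pos: [0.5977, 0.2479, 0.0533]
orientation: [0.699, 0.107, 0.699, -0.107]
wrist_force: [-4.0, -0.7, 7.7]
finger_gap: -0.0003
```

```bash
python3 - <<'E'
from h import *
a=[]
for i in range(5):
  s=env.read_camera("side");st=env.get_state();a.append(np.r_[st["tcp_pos"],st["wrist_force"]])
print(np.mean(a,0).round(4),np.std(a,0).round(4))
cv2.imwrite("pics/b2.png",cv2.resize(s[180:320,100:280],None,fx=4,fy=4,interpolation=2)[:,:,::-1])
E
```

```text
[ 0.5977  0.2479  0.0533 -3.6334 -1.6722  7.3776] [0.     0.     0.     0.2092 0.4662 0.6632]
```

View pics/b2.png

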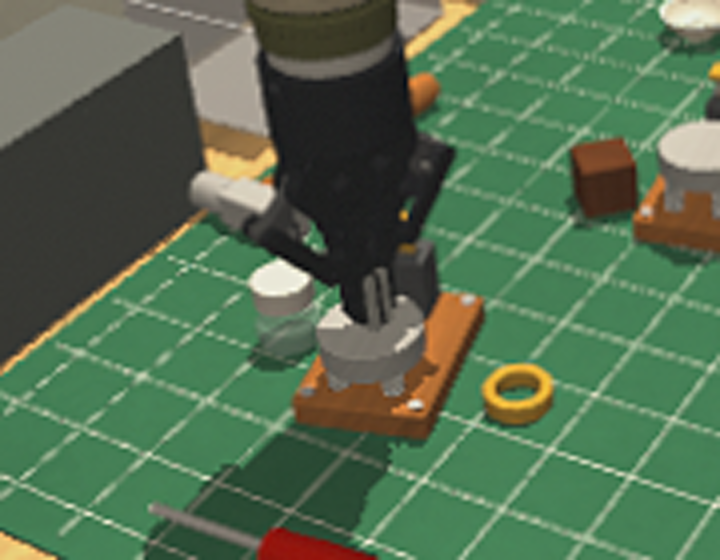

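>>> drive_tool:
  plan:
    - [[0.2,0,0,0,0,0,0],[0.1,0,0,0,0,0,0],[0,0,0,0,0,0,0],[0,0,0,0,0,0,0],[0,0,0,0,0,0,0]]

```text
clock: 4.3
tcp_pos: [0.5977, 0.2479, 0.0506]
orientation: [0.699, 0.107, 0.699, -0.107]
wrist_force: [-4.1, -2.4, 9.7]
finger_gap: -0.0001
```

```bash
cat > rd.py <<'E'
from h import *
a=[]
for i in range(6):
  env.read_camera("side");st=env.get_state();a.append(np.r_[st["tcp_pos"],st["wrist_force"]])
print(np.mean(a,0).round(4),np.std(a,0).round(4))
E
python3 rd.py
```

```text
[ 0.5977  0.2479  0.0507 -4.765  -1.5631  9.4779] [0.     0.     0.     0.6088 0.3391 0.5032]
```

>>> drive_tool:
  plan:
    - [[-2,0,0,0,0,0,0],[-2,0,0,0,0,0,0],[-2,0,0,0,0,0,0],[-2,0,0,0,0,0,0],[-1,0,0,0,0,0,0]]

```text
clock: 5.02
tcp_pos: [0.5994, 0.2483, 0.1421]
orientation: [0.7, 0.108, 0.698, -0.107]
wrist_force: [-0.2, -0.1, 0.1]
finger_gap: -0.0
```

>>> drive_tool:
  plan:
    - [[0,-2.5,-0.2,0,0,0,0],[0,-2.5,-0.2,0,0,0,0],[0,-2.5,-0.2,0,0,0,0],[0,-2.5,-0.2,0,0,0,0],[0,-2.5,-0.2,0,0,0,0]]

```text
clock: 5.43
tcp_pos: [0.5504, 0.1308, 0.1388]
orientation: [0.699, 0.107, 0.699, -0.107]
wrist_force: [0.2, 0.5, 0.0]
finger_gap: -0.0003
```

>>> drive_tool:
  plan:
    - [[0,-2.5,-0.2,0,0,0,0],[0,-2.5,-0.2,0,0,0,0],[0,-2.5,-0.2,0,0,0,0],[0,-2.5,-0.2,0,0,0,0],[0,-2.5,-0.2,0,0,0,0]]

```text
clock: 5.85
tcp_pos: [0.5033, 0.0145, 0.1389]
orientation: [0.699, 0.107, 0.699, -0.107]
wrist_force: [-0.1, 0.8, -0.3]
finger_gap: -0.0001
```

```bash
python3 rd.py
```

```text
[ 0.5034  0.0143  0.1391 -0.0726 -0.1734  0.0134] [1.0000e-03 1.6000e-03 1.0000e-04 1.1157e+00 9.6200e-01 3.1640e-01]
```

>>> drive_tool:
  plan:
    - [[2,0,0,0,0,0,0],[2,0,0,0,0,0,0],[1.5,0,0,0,0,0,0],[1,0,0,0,0,0,0],[0.8,0,0,0,0,0,0]]

```text
clock: 6.57
tcp_pos: [0.5037, 0.0165, 0.0651]
orientation: [0.699, 0.107, 0.699, -0.107]
wrist_force: [-0.0, -0.2, 0.5]
finger_gap: 0.0002
```

>>> drive_tool:
  plan:
    - [[0.3,0,0,0,0,0,0],[0.3,0,0,0,0,0,0],[0.3,0,0,0,0,0,0],[0.3,0,0,0,0,0,0],[0,0,0,0,0,0,0]]

```text
clock: 6.98
tcp_pos: [0.5042, 0.0159, 0.0545]
orientation: [0.699, 0.108, 0.699, -0.107]
wrist_force: [-1.2, 2.1, 3.5]
finger_gap: 0.0005
```

```bash
python3 rd.py
```

```text
[ 0.5043  0.0158  0.0548 -0.9973  2.7582  3.1616] [0.000e+00 1.000e-04 0.000e+00 4.179e-01 3.353e-01 5.582e-01]
```

>>> drive_tool:
  plan:
    - [[0.2,0,0,0,0,0,0],[0.1,0,0,0,0,0,0],[0,0,0,0,0,0,0],[0,0,0,0,0,0,0],[0,0,0,0,0,0,0]]

```text
clock: 7.7
tcp_pos: [0.5043, 0.0156, 0.0515]
orientation: [0.699, 0.107, 0.699, -0.107]
wrist_force: [-0.4, 2.3, 5.1]
finger_gap: 0.0001
```

```bash
python3 rd.py
```

```text
[0.5043 0.0156 0.0515 0.4823 3.0589 4.8334] [0.     0.     0.     0.4868 0.3066 0.6774]
```

>>> drive_tool:
  plan:
    - [[-2,0,0,0,0,0,0],[-2,0,0,0,0,0,0],[-2,0,0,0,0,0,0],[-2,0,0,0,0,0,0],[-1,0,0,0,0,0,0]]

```text
clock: 8.42
tcp_pos: [0.5043, 0.0147, 0.1428]
orientation: [0.699, 0.107, 0.698, -0.108]
wrist_force: [-0.3, -0.2, -0.1]
finger_gap: -0.0002
```

>>> drive_tool:
  plan:
    - [[0,-2.1,1.05,0,0,0,0],[0,-2.1,1.05,0,0,0,0],[0,-2.1,1.05,0,0,0,0],[0,-2.1,1.05,0,0,0,0],[0,-2.1,1.05,0,0,0,0]]

```text
clock: 8.83
tcp_pos: [0.5217, -0.1018, 0.1403]
orientation: [0.698, 0.107, 0.7, -0.108]
wrist_force: [0.4, 0.1, -0.1]
finger_gap: -0.0002
```

>>> drive_tool:
  plan:
    - [[0,-2.1,1.05,0,0,0,0],[0,-2.1,1.05,0,0,0,0],[0,-2.1,1.05,0,0,0,0],[0,-2.1,1.05,0,0,0,0],[0,-2,1,0,0,0,0]]

```text
clock: 9.25
tcp_pos: [0.54, -0.2168, 0.14]
orientation: [0.698, 0.107, 0.7, -0.108]
wrist_force: [-0.1, 0.1, 0.4]
finger_gap: -0.0
```

```bash
python3 rd.py
```

```text
[ 0.5403 -0.2169  0.1401  0.4567 -0.3453 -0.1736] [4.0000e-04 2.3000e-03 2.0000e-04 1.1725e+00 1.4808e+00 7.6680e-01]
```

>>> drive_tool:
  plan:
    - [[2,0.2,0,0,0,0,0],[2,0,0,0,0,0,0],[1.5,0,0,0,0,0,0],[1,0,0,0,0,0,0],[0.8,0,0,0,0,0,0]]

```text
clock: 9.97
tcp_pos: [0.5408, -0.212, 0.0672]
orientation: [0.698, 0.107, 0.7, -0.107]
wrist_force: [-0.3, 0.4, 0.5]
finger_gap: -0.0001
```

>>> drive_tool:
  plan:
    - [[0.3,0,0,0,0,0,0],[0.3,0,0,0,0,0,0],[0.3,0,0,0,0,0,0],[0.3,0,0,0,0,0,0],[0,0,0,0,0,0,0]]

```text
clock: 10.38
tcp_pos: [0.5417, -0.213, 0.0571]
orientation: [0.699, 0.107, 0.699, -0.107]
wrist_force: [-3.0, 1.8, 7.5]
finger_gap: 0.0001
```

```bash
python3 rd.py
```

```text
[ 0.5417 -0.2131  0.0576 -2.5893  2.8264  6.8149] [0.000e+00 0.000e+00 1.000e-04 5.417e-01 5.739e-01 8.235e-01]
```

>>> drive_tool:
  plan:
    - [[0.3,0,0,0,0,0,0],[0.1,0,0,0,0,0,0],[0,0,0,0,0,0,0],[0,0,0,0,0,0,0],[0,0,0,0,0,0,0]]

```text
clock: 11.1
tcp_pos: [0.5418, -0.2131, 0.0543]
orientation: [0.699, 0.107, 0.698, -0.107]
wrist_force: [-3.9, 2.7, 11.8]
finger_gap: 0.0003
```

```bash
python3 rd.py
```

```text
[ 0.5418 -0.2131  0.0543 -4.1072  3.7646 10.9342] [0.     0.     0.     0.4454 0.4949 0.2756]
```

The right pad is the stiffest, at 10.9 N for about 8.7 mm. I'll press it a little further so it matches the others, then go to the middle tag, since the middle pad is the softest.

>>> drive_tool:
  plan:
    - [[0.2,0,0,0,0,0,0],[0.1,0,0,0,0,0,0],[0.1,0,0,0,0,0,0],[0,0,0,0,0,0,0],[0,0,0,0,0,0,0]]

```text
clock: 11.82
tcp_pos: [0.5418, -0.2131, 0.0508]
orientation: [0.7, 0.107, 0.698, -0.107]
wrist_force: [-5.7, 4.5, 15.0]
finger_gap: 0.0001
```

>>> drive_tool:
  plan:
    - [[-2,0,0,0,0,0,0],[-2,0,0,0,0,0,0],[-2,0,0,0,0,0,0],[-2,0,0,0,0,0,0],[-2,0,0,0,0,0,0]]

```text
clock: 12.23
tcp_pos: [0.5419, -0.2137, 0.1499]
orientation: [0.699, 0.107, 0.698, -0.108]
wrist_force: [0.4, -0.5, -0.3]
finger_gap: 0.0001
```

```bash
python3 rd.py; python3 - <<'E'
from h import *
t=env.read_camera("top");cv2.imwrite("pics/t2.png",cv2.resize(t[130:240,150:400],None,fx=3,fy=3,interpolation=2)[:,:,::-1])
E
```

```text
[ 0.5426 -0.214   0.1502 -0.168  -0.3947  0.2036] [1.2000e-03 7.0000e-04 2.5000e-03 3.6610e-01 5.3130e-01 1.2595e+00]
```

View pics/t2.png

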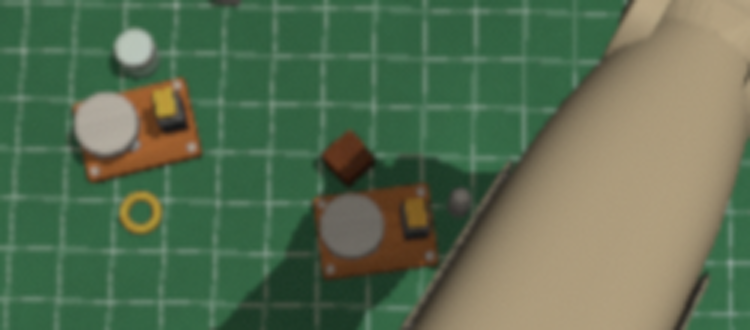

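The picture shows the left and middle mounts and the nearby objects in their original places, with the middle tag at about (288,202) in the full image. Next is the middle tag.

>>> drive_tool:
  plan:
    - [[0,1.9,-1,0,0,0,0],[0,1.9,-1,0,0,0,0],[0,1.9,-1,0,0,0,0],[0,1.9,-1,0,0,0,0],[0,1.9,-1,0,0,0,0]]

```text
clock: 13.0
tcp_pos: [0.5213, -0.1066, 0.1469]
orientation: [0.698, 0.108, 0.7, -0.107]
wrist_force: [1.1, 0.9, -0.1]
finger_gap: 0.0001
```

>>> drive_tool:
  plan:
    - [[0,1.9,-1,0,0,0,0],[0,1.9,-1,0,0,0,0],[0,1.9,-0.9,0,0,0,0],[1,0,0,0,0,0,0],[1,0,0,0,0,0,0]]

```text
clock: 13.42
tcp_pos: [0.5116, -0.0438, 0.1274]
orientation: [0.699, 0.107, 0.699, -0.107]
wrist_force: [0.4, -0.5, -0.5]
finger_gap: 0.0002
```

```bash
python3 rd.py
```

```text
[ 0.511  -0.045   0.1267 -0.1676 -0.7069 -0.4246] [7.000e-04 4.000e-04 1.100e-03 6.013e-01 4.045e-01 8.726e-01]
```

Within 1.5 mm of the tag. I'll descend to about 0.090 and then push.

>>> drive_tool:
  plan:
    - [[1.2,0,0.1,0,0,0,0],[1.2,0,0,0,0,0,0],[0.8,0,0,0,0,0,0],[0.4,0,0,0,0,0,0],[0.4,0,0,0,0,0,0]]

```text
clock: 14.13
tcp_pos: [0.5127, -0.0452, 0.088]
orientation: [0.699, 0.108, 0.699, -0.108]
wrist_force: [0.4, 1.2, -0.2]
finger_gap: 0.0001
```

>>> drive_tool:
  plan:
    - [[0.4,0,0,0,0,0,0],[0.4,0,0,0,0,0,0],[0.3,0,0,0,0,0,0],[0.3,0,0,0,0,0,0],[0.2,0,0,0,0,0,0]]

```text
clock: 14.55
tcp_pos: [0.513, -0.0451, 0.0724]
orientation: [0.699, 0.107, 0.699, -0.108]
wrist_force: [-0.5, -1.6, 3.3]
finger_gap: 0.0002
```

```bash
python3 rd.py
```

```text
[ 0.5127 -0.0448  0.0721  0.1152 -0.1356  0.1664] [1.000e-04 2.000e-04 0.000e+00 4.435e-01 6.114e-01 7.954e-01]
```

>>> drive_tool:
  plan:
    - [[0.2,0,0,0,0,0,0],[0.2,0,0,0,0,0,0],[0.1,0,0,0,0,0,0],[0.1,0,0,0,0,0,0],[0,0,0,0,0,0,0]]

```text
clock: 15.27
tcp_pos: [0.5127, -0.0447, 0.0679]
orientation: [0.699, 0.107, 0.699, -0.107]
wrist_force: [-5.5, 1.2, 16.7]
finger_gap: -0.0004
```

>>> drive_tool:
  plan:
    - [[0.1,0,0,0,0,0,0],[0.1,0,0,0,0,0,0],[0,0,0,0,0,0,0],[0,0,0,0,0,0,0],[0,0,0,0,0,0,0]]

```text
clock: 15.68
tcp_pos: [0.5128, -0.0447, 0.0678]
orientation: [0.7, 0.107, 0.698, -0.107]
wrist_force: [-9.6, 2.3, 30.6]
finger_gap: 0.0004
```

```bash
python3 rd.py
```

```text
[  0.5128  -0.0447   0.0677 -10.4813   2.6452  30.4086] [0.     0.     0.     0.4848 0.2333 0.3491]
```

The tag is on its stop: z stays at 0.068 while the force climbs to 30 N. I'll retreat and check.

>>> drive_tool:
  plan:
    - [[-0.5,0,0,0,0,0,0],[-1,0,0,0,0,0,0],[-2,0,0,0,0,0,0],[-3,0,0,0,0,0,0],[-3,0,0,0,0,0,0]]

```text
clock: 16.4
tcp_pos: [0.5118, -0.0447, 0.1595]
orientation: [0.698, 0.108, 0.7, -0.107]
wrist_force: [0.9, -0.5, 0.7]
finger_gap: -0.0001
```

>>> drive_tool:
  plan:
    - [[-1,0,-2,0,0,0,0],[-1,0,-2,0,0,0,0],[-1,0,-2,0,0,0,0],[-1,0,-1,0,0,0,0],[-1,0,0,0,0,0,0]]

```text
clock: 16.82
tcp_pos: [0.4441, -0.0232, 0.21]
orientation: [0.699, 0.107, 0.699, -0.107]
wrist_force: [0.3, 0.7, 0.0]
finger_gap: -0.0002
```

>>> drive_tool:
  plan:
    - [[0,-3,0,0,0,0,0],[0,-3,0,0,0,0,0],[0,-3,0,0,0,0,0],[0,-3,0,0,0,0,0],[0,-2,0,0,0,0,0]]

```text
clock: 17.23
tcp_pos: [0.4044, -0.1602, 0.2098]
orientation: [0.699, 0.107, 0.698, -0.108]
wrist_force: [0.6, 0.6, -0.3]
finger_gap: -0.0003
```

```bash
python3 rd.py; python3 - <<'E'
from h import *
t=env.read_camera("top");cv2.imwrite("pics/t3.png",cv2.resize(t[130:240,120:386],None,fx=3,fy=3,interpolation=2)[:,:,::-1])
t=env.read_camera("side");cv2.imwrite("pics/s3.png",cv2.resize(t[150:320,100:340],None,fx=3,fy=3,interpolation=2)[:,:,::-1])
E
```

```text
[ 0.4044 -0.1592  0.2095 -0.0671 -0.198  -0.2461] [1.0000e-04 1.8000e-03 1.0000e-04 5.4260e-01 1.2619e+00 4.4300e-01]
```

View pics/t3.png

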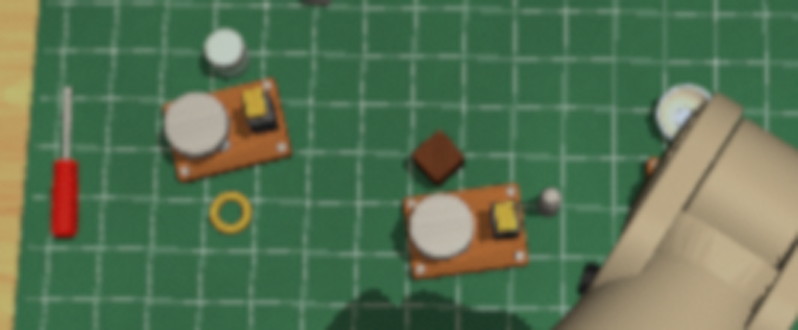

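View pics/s3.png

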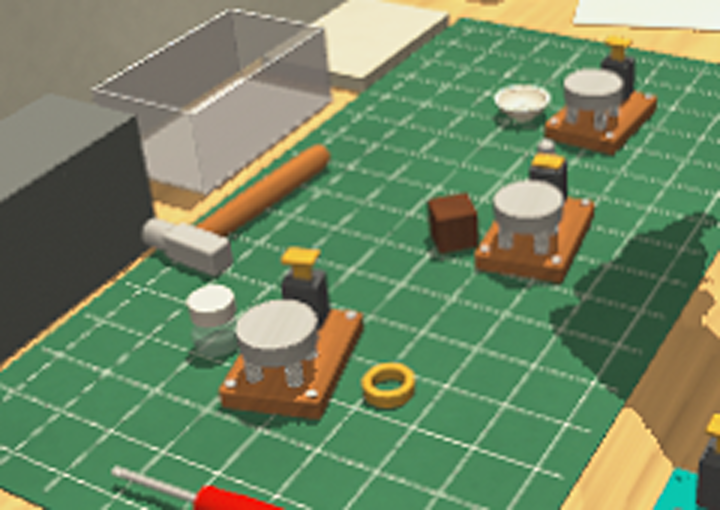

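In the side view, the middle tag's head at about (283,203) sits on its post. The left tag at (200,238) and the right tag at (306,165) are still up. The nearby objects look untouched and the hand is clear, so I'm handing in.

```bash
python3 -c "
from workcell import env
print(env.hand_in())"
```

```text
the job is handed in; nothing more can be done
None
```

The middle mount is the soft one, and its brass tag is now pushed all the way down. I pressed the pads with the closed fingertips in the order left, middle, right:

| Pad | Force | Depth | Reading |
|---|---|---|---|
| Left | about 9.5 N | 12.3 mm | the medium mount |
| Middle | about 4.8 N | 11.5 mm | the softest mount |
| Right | about 15 N | 12.2 mm | the stiffest mount |

- **Tag:** I pushed the middle tag until it stopped at z = 0.068 m, the expected height when fully down, and the force rose to about 30 N there.
- **Final check:** the last pictures show the middle tag on its post and the left and right tags up. The objects I could see were in their original places. The hand was about 0.21 m up, with the wrist force near zero.
- **Disagreements:** none of the checks failed. The forces came out slightly off the nominal spring values, by up to about 1.3 N, and sideways rubbing of up to about 6 N on the pads probably explains part of that. It does not change which pad is the softest.

The job was handed in at about 18 s of the 54 s allowed.

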